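# Lock the crossbar of a denture flask press with its pin

## Task

Lock the crossbar of the flask press: thread the red-headed lock pin down through the fork's upper knuckle, the eye of the crossbar and the lower knuckle until its collar sits flush on the fork. The crossbar stands a little short of the fork holes and has to be coaxed into line by feel with its black knob; use only light finger force, so that the pin is never forced. Leave the flask and everything else in place.

Things in the scene. Friction and masses are not known exactly. Their poses are not given: they have to be found in the camera images.
- fork_hole (a point): Centre of the hole in the fork's upper knuckle, at its top face, 106 mm above the bench. Axes: z up; x the way the crossbar closes (roughly away from the robot); y along the closed crossbar toward its pivot. Upper knuckle: steel, 16 mm thick, 44 mm wide in x; upright hole 11.2 mm, no chamfer. The eye of the crossbar swings 2 mm below it.
- lower_hole (a point): Centre of the hole in the fork's lower knuckle, at its top face, 72 mm above the bench, straight below fork_hole, 11.2 mm, same axes. Knuckle 14 mm thick. A spring ball in its wall, 7 mm down, stops the falling pin and takes about 2 to 6 N to push past; from there the pin slides on home. A side load from the crossbar makes the pin lean and bind until it is eased.
- pivot_post (a point): Top of the post (73 mm above the bench) that carries the crossbar, 160 mm from fork_hole along y. The crossbar's pivot is clamped in an adjusting slot here, anywhere up to 6 mm either way along x and not measured, so the bar angle does not tell exactly where eye and knob are: the knob's axis is at x = -75 mm x angle, give or take 6 mm, y = +85 mm in the fork_hole frame.
- press: Fixed flask press, origin under its green base (116 x 240 mm), 80 mm from the fork hole, same axes. Crossbar 28 mm wide, 74 to 88 mm above the bench; its eye is a plate 54 mm (x) by 38 mm with an unchamfered 11.2 mm hole, not measured, at first 7 to 20 mm short of the fork hole (toward -x). A pin let into the upper knuckle stands on the plate. The bar can swing too far.
- pin_head (a point): Centre of the lock pin's red round head (22 mm diameter, 20 mm tall), 72 mm above the tip. At the start the pin stands upright, tip 22 mm deep, in a fixed beech block (50 x 84 x 30 mm high) with two small hex keys up to 51 mm above the bench, 30 mm either side of the pin; head 70 to 90 mm above the bench.
- lock_pin: The lock pin, steel, 82 mm, about 50 g; origin at the centre of its tip, z toward the head. Shank 10 mm diameter, 52 mm long, 1.5 mm chamfer at the tip; then a collar 19 mm diameter, 4 mm thick, a 6 mm neck and the head. Home: tip 52 mm below fork_hole on its axis, collar flat on the upper knuckle.
- flask_center (a point): Centre of the closed brass denture flask (88 x 80 x 42 mm, 0.8 kg), loose on the press base under the crossbar, its top 58 mm above the bench. Stays where it is.
- cast_white: White plaster jaw, 56 x 60 x 28 mm, origin at the centre of its underside. Bystander.
- bottle_separator: Small dropper bottle with black cap, 26 mm diameter, 73 mm tall, origin at the centre of its underside. Bystander.
- cast_on_base: Orange jaw cast on a clear base, 56 x 66 x 40 mm, origin at the centre of its underside. Bystander.
- bar (a joint): Crossbar angle: 0 square across the press, grows as it opens toward the robot (the eye moves to -x). Swings level, stays where left, takes about 3 N at its black knob to move. Knob: round, 32 mm diameter, 112 to 136 mm above the bench, on the bar 85 mm from the eye and 75 mm from the pivot, so the eye moves 2.1 times as far. With the pin fallen into the eye the bar is blocked, felt at the knob.
Not all that is in view belongs to the job. There is more than one size of the lock_pin; the job needs the smaller.

How it is judged:
By the outcome, as a careful person would: the job done as asked, in the order asked, and still so for the second after the job is handed in, with the robot touching nothing.
It also fails if it takes over 58 s, if anything falls off the work surface, if the arm or the gripper's body presses on something with over 40 N, if the wrist force passes 120 N, or if a joint passes its speed limit or range.

## Robot

A 6-joint arm with a two-finger parallel gripper is mounted at the origin on a cart in front of the work surface, level with it; the furniture and walls round the work are solid. World frame = base frame: x ahead of the robot, y to its left, z up, the work surface at z = 0. Lengths are in mm, angles in rad, forces in N, time in s.
With the tool pointing down it reaches from about 275 to 1000 mm from the base axis. Payload 8.4 kg.
Tool frame: the origin (TCP) lies midway between the tips of the shut fingers; the grasp point (between the pads) lies 19 mm behind it; z points along the fingers, y is the direction in which the jaws open and shut (so a half turn about z gives the same grasp; the last joint's range is limited). The gripper opens to 85 mm and grips with 20 to 120 N. Pads are 22 mm wide; open, the fingers measure 114 mm over their backs; the gripper's body (76 mm by 85 mm) begins 54 mm behind the grasp point. The pads swing forward as they close: fully open they stand 13 mm farther back than shut.
Start: joints at [-1.291, 0.353, 1.633, -0, 1.155, -0.002], TCP at [173.802, -600.351, 231.281] pointing down, gripper open.
Joint ranges: [-2.63, 2.63], [-0.92, 2.1], [0.06, 2.66], [-1.3, 4.44], [0, 2.69], [-3.02, 3.02]. Speed limits (rad/s): [2.22, 2.22, 2.79, 3.14, 3.14, 3.14].

## Interface

Orientations are given as [roll, pitch, yaw] about the fixed x, y, z axes, in that order (R = Rz(yaw) Ry(pitch) Rx(roll)).
In Python, from rig import r gives the robot as it stands. The module is installed in compiled form; this text tells all that it offers.
- The arm moves only by the tool drive_tool, never from a script. Its argument "moves" is a list of rows, each a list of 3 entries, a list of its own where there are three numbers: the closure, from 0 (fully open) to 1 (shut), then the shift along the tool's x, y, z in cm, then the turn about the tool's z in degrees. In form: [[claw, [dx, dy, dz], roll], ...]. A call has 1 to 12 rows; each row is the pose to reach, as a shift and turn from the pose measured when the call began, along the tool's axes at that moment; what a row does not reach only later rows make up. A row lasts 1/8 s, in which the tool goes at most 62.5 mm and 10.7 degrees, less where a joint would pass 70% of its speed; a pose out of reach is approached as far as the arm can. A call with a gripper value outside its range is refused whole. The fingers move at their own pace and stop on an object; "grip_force" is the grip in N (left out, the last holds). Time passes only in rows, so rows that repeat a pose let the fingers close. It gives the time, the measured TCP pose, the force and the opening at its end, in the units of the state.
- r.sense(): the state, without advancing time (a new reading comes with each control period).
- r.grab_frame(name): name is "side" or "top" or "wrist"; returns a dict with "color" (480x640x3 uint8, red, green, blue), "fx", "fy", "cx", "cy" (pixels), "pose" (4x4, takes a point from camera to world coordinates); the wrist camera has in their place "hand_eye" (4x4, takes a point from camera to tool coordinates, whose origin is the TCP and whose axes are the flange's). Camera axes: x right, y up, looking along -z (the intrinsics and any distortion apply to the point x, -y, -z); pixel columns grow to the right and rows downward; lengths in mm; the calibration is good to about 2 mm. A picture is of the moment at which its call begins: read the wrist's pose just before it. There is no depth.
- r.sign_off(): hands the job in, once; it reports no verdict.
Trained networks look in the newest picture that a camera, given by its name, has taken for a name from the list of things; names that differ only in an ending like _2 or _b are one class to them, and where a whole thing is asked for, a point or a joint stands for the part that bears it (a point fixed in the world has none). Each returns a list of dicts, best first, with "score" (0 to 1); they miss things now and then, are a little off and sometimes report something else, mostly with a low value. They report only what shows in the picture. A call takes as long as a camera call. They do not tell look-alikes from the thing itself.
- r.outline_of(thing, camera): "mask" (480x640 bool, what is visible of it) and "at" ([column, row] in pixels, amid what is visible of it).
- r.spot_point(thing, camera): "at" ([column, row] in pixels: a listed point, or the origin of a listed thing).
The state is a dict: "clock": time; "qpos": joint angles; "qvel": joint speeds; "joint_efforts": joint torques, N m; "eef_pos": TCP position; "tcp_rot": TCP orientation; "contact_force": force on the tool from outside, world axes, zero at the start; "wrist_torque": the same for the moment, N m; "opening": opening from 0.0 (shut) to 1.0 (fully open).
Only numpy, scipy, OpenCV 4.12 (cv2) and the standard library are available. Lean on these libraries where they do the work, as an engineer would, in place of code of your own. Each camera call takes 0.05 s, during which the arm holds its last target.

## Working session

There is one attempt and no reset: what is moved stays moved. The work goes in short steps, Python scripts to look and compute and a tool call to move; the robot and the scene stay as the last step left them, time stands still between calls to the robot, and variables do not carry over. Pictures are saved under pics/ and viewed, and the job is handed in when it is done.

Besides the shell and the picture viewer there is one more tool, called as name(argument=value, ...), one argument or row to a line, values as JSON. drive_tool: Moves the arm, as the interface text tells. Its arguments: {"type":"object","properties":{"moves":{"type":"array"},"grip_force":{"type":"number"}},"required":["moves"]}

```bash
mkdir -p pics; ls; python3 - <<'E'
from rig import r
import cv2,json
for n in ["side","top","wrist"]:
    f=r.grab_frame(n); cv2.imwrite(f"pics/{n}0.png",f["color"][:,:,::-1])
    print(n,{k:(v.tolist() if hasattr(v,'tolist') else v) for k,v in f.items() if k!="color"})
print(r.sense())
for n in ["side","top"]:
  for t in ["fork_hole","lower_hole","pivot_post","pin_head","lock_pin","flask_center","press","bar"]:
    print(n,t,[(d["score"],d["at"]) for d in r.spot_point(t,n)][:4])
E
```

```text
pics
side {'fx': 479.44833764140856, 'fy': 479.44833764140856, 'cx': 317.7098768427799, 'cy': 243.7134261934594, 'pose': [[0.9838531971298256, 0.09876840932587716, -0.1492571198189767, 443.8649727359825], [-0.17837625544469893, 0.47282517089869475, -0.8629126660665883, -797.6526147387009], [-0.014655988228294106, 0.8756033114852044, 0.48280849508391627, 487.2415374051802], [0.0, 0.0, 0.0, 1.0]]}
top {'fx': 566.7908086114385, 'fy': 566.7908086114385, 'cx': 315.136965631267, 'cy': 235.02153000221446, 'pose': [[-0.01725611506243674, 0.9960814815080249, -0.08674046742858983, 464.62656863038643], [-0.9996866000804083, -0.018761854245731586, -0.01657390855941268, -49.92702166245958], [-0.01813637539934014, 0.08642728169993683, 0.9960930663674625, 1148.978992292177], [0.0, 0.0, 0.0, 1.0]]}
wrist {'fx': 401.48333169064904, 'fy': 401.48333169064904, 'cx': 322.2235782812895, 'cy': 241.01819814964932, 'hand_eye': [[-0.001039664417506032, 0.9450691685143457, 0.3268687593232194, 84.5597973626373], [0.9999993499837987, 0.0008295434951697651, 0.0007822337044695745, 1.0135386340544006], [0.000468113
[... 633 characters left out ...]
ray([0.16469101, 0.68682003, 1.24307783]), 'wrist_torque': array([-0.011344  , -0.01839022, -0.00293166]), 'opening': 0.9994915217367241}
side fork_hole [(0.82, [289.1, 218.2])]
side lower_hole [(0.81, [290.5, 239.8])]
side pivot_post [(0.95, [287.7, 201.7])]
side pin_head [(0.73, [276.2, 320.2]), (0.59, [266.5, 271.0])]
side lock_pin [(0.87, [269.6, 314.7]), (0.6, [274.0, 358.6])]
side flask_center [(0.78, [294.0, 236.1]), (0.64, [291.5, 221.5])]
side press [(0.69, [290.6, 249.6])]Traceback (most recent call last):
  File "<stdin>", line 9, in <module>
ValueError: it knows: bottle_separator, cast_on_base, cast_white, flask_center, fork_hole, lock_pin, lower_hole, pin_head, pivot_post, press
```

View pics/side0.png

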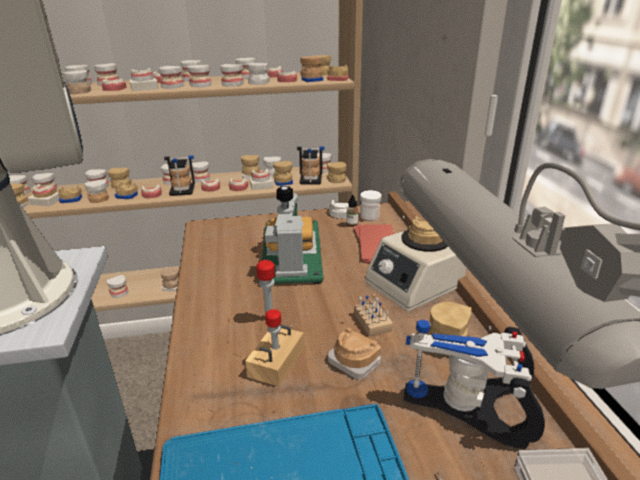

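View pics/top0.png

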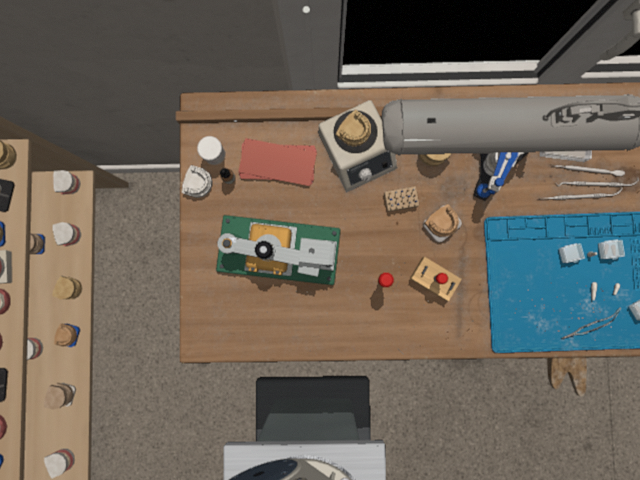

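View pics/wrist0.png

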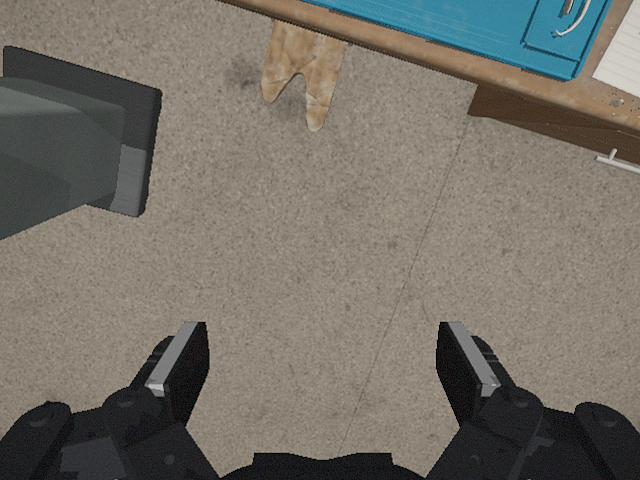

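```bash
cat > h.py <<'E'
import numpy as np, cv2
from rig import r
from scipy.spatial.transform import Rotation as R
def T_tool():
    s=r.sense(); T=np.eye(4); T[:3,:3]=R.from_euler('xyz',s["tcp_rot"]).as_matrix(); T[:3,3]=s["eef_pos"]; return T
def grab(n,save=None):
    T=T_tool(); f=r.grab_frame(n)
    f["P"]=T@f["hand_eye"] if n=="wrist" else f["pose"]
    if save: cv2.imwrite(f"pics/{save}.png",f["color"][:,:,::-1])
    return f
def ray(f,px):
    d=np.array([(px[0]-f["cx"])/f["fx"],-(px[1]-f["cy"])/f["fy"],-1.0])
    return f["P"][:3,3],f["P"][:3,:3]@d
def atz(f,px,z):
    o,d=ray(f,px); return o+d*(z-o[2])/d[2]
def proj(f,p):
    c=np.linalg.inv(f["P"])@np.r_[p,1]; return np.array([f["cx"]-f["fx"]*c[0]/c[2], f["cy"]+f["fy"]*c[1]/c[2]])
def tri(obs):
    A=np.zeros((3,3));b=np.zeros(3);ds=[]
    for f,px in obs:
        o,d=ray(f,px);d=d/np.linalg.norm(d);M=np.eye(3)-np.outer(d,d);A+=M;b+=M@o
    p=np.linalg.solve(A,b)
    return p,[np.round(proj(f,p)-px,1) for f,px in obs]
def crop(f,c,w,h,s,name):
    x0=max(0,int(c[0]-w/2));y0=max(0,int(c[1]-h/2))
    im=f["color"][y0:y0+h,x0:x0+w,::-1]
    cv2.imwrite(f"pics/{name}.png",cv2.resize(im,None,fx=s,fy=s,interpolation=cv2.INTER_CUBIC)); print(name,"origin",x0,y0,"scale",s)
E
python3 - <<'E'
from h import *
np.set_printoptions(precision=1,suppress=True)
S=grab("side");Tp=grab("top")
obs={}
for t in ["fork_hole","lower_hole","pivot_post","pin_head","lock_pin","flask_center","press"]:
    a=r.spot_point(t,"side");b=r.spot_point(t,"top")
    print(t,[(d["score"],d["at"]) for d in b][:3])
    for i in a[:2]:
        for j in b[:2]:
            print("   ",i["at"],j["at"],*tri([(S,i["at"]),(Tp,j["at"])]))
crop(S,(275,310),100,120,5,"c_side")
crop(Tp,(280,250),130,90,6,"c_top")
crop(Tp,(420,280),100,75,6,"c_top2")
E
```

```text
fork_hole [(0.76, [309.7, 249.7])]
    [289.4, 218.5] [309.7, 249.7] [527.6 -22.2 111. ] [array([ 0.3, -0. ]), array([-0. ,  0.3])]
lower_hole [(0.87, [311.1, 251.9])]
    [289.2, 239.6] [311.1, 251.9] [525.6 -23.6  68.8] [array([ 0.5, -0.1]), array([-0. ,  0.5])]
pivot_post [(0.66, [230.4, 244.9])]
    [288.0, 201.3] [230.4, 244.9] [542.1 129.2  77.9] [array([ 0., -0.]), array([-0.,  0.])]
pin_head [(0.69, [433.6, 276.3]), (0.63, [383.4, 281.0]), (0.47, [441.8, 278.7])]
    [262.7, 268.8] [433.6, 276.3] [ 469.7 -240.3  145.2] [array([ 4.1, -0.4]), array([0. , 3.2])]
    [262.7, 268.8] [383.4, 281.0] [ 467.9 -157.2   94.2] [array([ 0.5, -0. ]), array([-0. ,  0.4])]
    [273.5, 317.5] [433.6, 276.3] [ 474.5 -254.3   72.1] [array([ 1. , -0.1]), array([-0. ,  0.8])]
    [273.5, 317.5] [383.4, 281.0] [ 473.4 -166.5    5.2] [array([-2.7,  0.3]), array([ 0. , -2.2])]
lock_pin [(0.68, [380.3, 280.9]), (0.44, [434.9, 274.5])]
    [276.7, 356.0] [380.3, 280.9] [ 474.  -168.1  -75.8] [array([-2.5,  0.3]), array([ 0., -2.])]
    [276.7, 356.0] [434.9, 274.5] [ 476.5 -268.1   13.4] [array([ 2.5, -0.3]), array([-0. ,  1.8])]
    [268.5, 318.4] [380.3, 280.9] [ 469.6 -160.6   -0. ] [array([-0.1,  0. ]), array([ 0. , -0.1])]
    [268.5, 318.4] [434.9, 274.5] [ 472.6 -256.5   73.3] [array([ 4.8, -0.6]), array([0. , 3.6])]
flask_center [(0.59, [268.4, 246.1])]
    [288.4, 236.0] [268.4, 246.1] [537.   61.9  31.2] [array([ 2.3, -0.3]), array([-0.1,  2.4])]
    [344.4, 212.0] [268.4, 246.1] [590.1  45.3  84.3] [array([-27. ,   1.1]), array([  5.5, -27.5])]
press [(0.58, [274.3, 248.9])]
    [288.5, 247.5] [274.3, 248.9] [533.8  52.1   9.9] [array([ 1.7, -0.2]), array([-0.1,  1.7])]
c_side origin 225 250 scale 5
c_top origin 215 205 scale 6
c_top2 origin 370 242 scale 6
```

View pics/c_side.png

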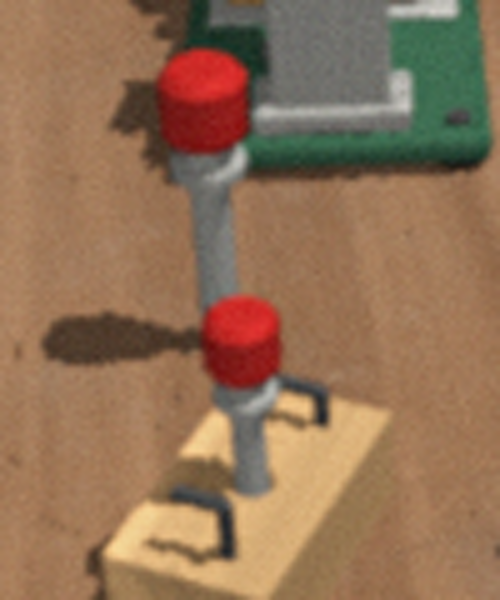

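View pics/c_top.png

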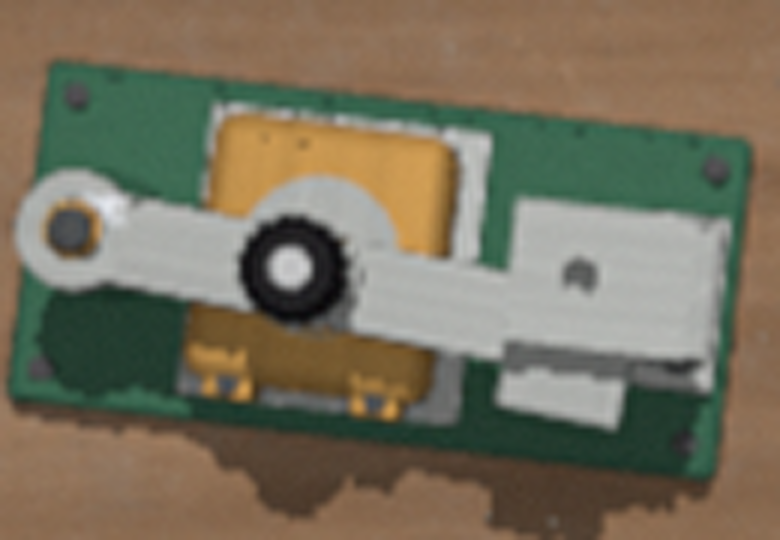

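View pics/c_top2.png

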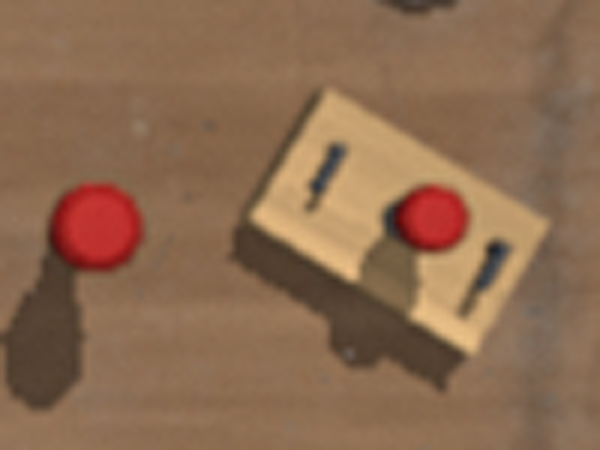

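```bash
python3 - <<'E'
from h import *
np.set_printoptions(precision=1,suppress=True)
S=grab("side");Tp=grab("top")
print(r.sense()["clock"])
def redc(f,c,name):
    hsv=cv2.cvtColor(f["color"],cv2.COLOR_RGB2HSV)
    m=(((hsv[...,0]<10)|(hsv[...,0]>170))&(hsv[...,1]>150)).astype(np.uint8)
    n,l,st,ce=cv2.connectedComponentsWithStats(m)
    for i in range(1,n):
        if st[i,4]>30: print(name,ce[i],st[i])
redc(S,0,"side");redc(Tp,0,"top")
print("head z90",atz(Tp,(442.2,278.3),90), "z80",atz(Tp,(442.2,278.3),80))
print(tri([(S,(273.2,318.4)),(Tp,(441.8,278.2))]))
c=lambda x,y:(215+x/6,205+y/6)
print("hole",atz(Tp,c(580,272),106),"knob",atz(Tp,c(292,266),136),"pivot",atz(Tp,c(70,230),76))
print("knuckle top corners",[atz(Tp,c(*p),106)[:2] for p in [(515,198),(728,218),(712,362),(503,345)]])
print("base corners",[atz(Tp,c(*p),10)[:2] for p in [(52,65),(748,140),(712,478),(12,398)]])
print("bar edges near fork",[atz(Tp,c(*p),88)[:2] for p in [(500,262),(500,358),(130,195),(110,292)]])
E
```

```text
1.4
side [265.1 269.8] [256 260  19  21 339]
side [272.9 317.7] [265 309  16  19 246]
side [522.  356.5] [519 351   6  11  46]
top [385.6 279.5] [378 272  16  15 185]
top [441.5 278. ] [436 273  12  11 108]
head z90 [ 471.8 -266.7   90. ] z80 [ 471.9 -268.8   80. ]
(array([ 471.9, -267.8,   81. ]), [array([ 0.1, -0. ]), array([-0. ,  0.1])])
hole [527.2 -25.7 106. ] knob [528.8  59.7 136. ] pivot [545.4 136.6  76. ]
knuckle top corners [array([550.4,  -6.1]), array([543. , -71.5]), array([498.9, -65.7]), array([505.3,  -1.7])]
base corners [array([606.4, 154. ]), array([576.4, -80.7]), array([463.4, -66.3]), array([494.2, 167.8])]
bar edges near fork [array([531.9,  -0.3]), array([501.9,   0.1]), array([555.1, 115.6]), array([524.8, 122. ])]
```

```bash
cat >> h.py <<'E'
def rel(target,yaw=None):
    T=T_tool(); d=T[:3,:3].T@(np.array(target)-T[:3,3])/10
    out="shift cm %s"%np.round(d,2)
    if yaw is not None:
        cy=np.arctan2(T[1,0],T[0,0]); out+=" turn deg %.2f"%np.degrees(-(yaw-cy))
    print(out)
E
python3 - <<'E'
from h import *
rel([472,-268,180],1.054)
E
```

```text
shift cm [ 37.89 -23.63   5.13] turn deg -44.24
```

drive_tool(
  moves=[
    [0,[5,-3.1,0],-10],
    [0,[10,-6.3,0],-20],
    [0,[15,-9.4,0.5],-30],
    [0,[20,-12.5,1],-40],
    [0,[25,-15.7,2],-44.2],
    [0,[30,-18.8,3],-44.2],
    [0,[35,-22,4.5],-44.2],
    [0,[37.9,-23.6,5.1],-44.2],
    [0,[37.9,-23.6,5.1],-44.2],
  ],
  grip_force=25,
)

```text
clock: 2.52
eef_pos: [473.4, -266.5, 179.8]
tcp_rot: [-3.141, -0.0, 1.056]
contact_force: [0.2, -0.0, -0.3]
opening: 1.001
```

```bash
python3 - <<'E'
from h import *
np.set_printoptions(precision=1,suppress=True)
s=r.sense();print(s["clock"],s["eef_pos"],s["tcp_rot"],s["qpos"],s["qvel"],s["contact_force"])
W=grab("wrist","w1")
print([(d["score"],d["at"]) for d in r.spot_point("pin_head","wrist")],proj(W,[472,-268,80]))
E
```

```text
2.525 [ 473.4 -266.5  179.8] [-3.1 -0.   1.1] [-0.5  0.3  1.9  0.   1.  -0. ] [-0. -0.  0. -0.  0. -0.] [ 0.2 -0.  -0.3]
[(0.76, [317.9, 241.8]), (0.66, [220.6, 88.7])] [320.5 244. ]
```

View pics/w1.png

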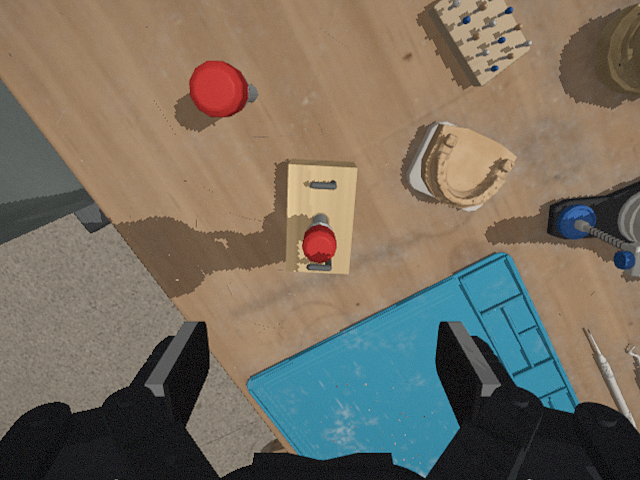

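```bash
cat >> h.py <<'E'
def redblobs(f,mn=100):
    hsv=cv2.cvtColor(f["color"],cv2.COLOR_RGB2HSV)
    m=(((hsv[...,0]<10)|(hsv[...,0]>170))&(hsv[...,1]>150)).astype(np.uint8)
    n,l,st,ce=cv2.connectedComponentsWithStats(m)
    return [(ce[i],st[i]) for i in range(1,n) if st[i,4]>mn]
def cylpts(c,rad,z0,z1):
    a=np.linspace(0,2*np.pi,48,endpoint=False)
    return [np.array([c[0]+rad*np.cos(t),c[1]+rad*np.sin(t),z]) for z in (z0,z1) for t in a]
def hullcent(f,c,rad,z0,z1):
    P=np.float32([proj(f,p) for p in cylpts(c,rad,z0,z1)]); h=cv2.convexHull(P); m=cv2.moments(h)
    return np.array([m["m10"]/m["m00"],m["m01"]/m["m00"]]),m["m00"]
def fitcyl(f,px,c0,rad,z0,z1):
    from scipy.optimize import least_squares
    s=least_squares(lambda c:hullcent(f,c,rad,z0,z1)[0]-px,c0[:2],diff_step=1e-4); return s.x,hullcent(f,s.x,rad,z0,z1)[1]
E
python3 - <<'E'
from h import *
np.set_printoptions(precision=2,suppress=True)
W=grab("wrist")
b=redblobs(W);print(b)
for ce,st in b:
    if 200<ce[1]: 
        p,a=fitcyl(W,ce,[472,-268],11,70,90);print(p,a,st[4]); rel([p[0],p[1],66],None)
T=grab("top")
for ce,st in redblobs(T,60): print(ce, fitcyl(T,ce,[472,-268],11,70,90))
E
```

```text
[(array([217.7 ,  84.61]), array([ 189,   56,   59,   57, 2628], dtype=int32)), (array([319.21, 240.19]), array([ 303,  222,   34,   37, 1009], dtype=int32))]
[ 471.5  -266.95] 1229.6766164787114 1009
shift cm [ 0.14 -0.12 11.44]
[385.56 279.5 ] (array([ 471.47, -162.69]), 121.57115941355005)
[441.45 277.98] (array([ 472.49, -267.23]), 134.4343686979264)
```

drive_tool(
  moves=[
    [0,[0.1,-0.12,4],0],
    [0,[0.1,-0.12,8],0],
    [0,[0.1,-0.12,10.9],0],
    [0,[0.1,-0.12,11.4],0],
    [0.5,[0.1,-0.12,11.4],0],
    [0.6,[0.1,-0.12,11.4],0],
  ],
)

```text
clock: 3.48
eef_pos: [471.9, -268.4, 67.9]
tcp_rot: [3.139, 0.0, 1.052]
contact_force: [1.0, -0.3, 0.3]
opening: 0.602
```

```bash
python3 - <<'E'
from h import *
W=grab("wrist","w2")
E
```

```text
(no output)
```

View pics/w2.png

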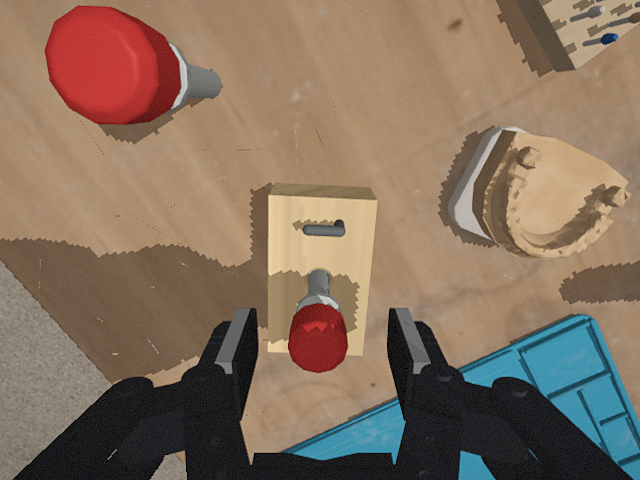

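```bash
python3 - <<'E'
from h import *
np.set_printoptions(precision=2,suppress=True)
W=grab("wrist")
b=[x for x in redblobs(W) if x[0][1]>250];print(b)
p,a=fitcyl(W,b[0][0],[472,-268],11,70,90);print(p,a,b[0][1][4],T_tool()[:3,3]);rel([p[0],p[1],66])
E
```

```text
[(array([317.64, 338.34]), array([ 288,  304,   60,   69, 3283], dtype=int32))]
[ 471.47 -266.72] 4103.887081577443 3283 [ 471.86 -268.1    67.72]
shift cm [ 0.1  -0.1   0.17]
```

drive_tool(
  moves=[
    [0.72,[0,-0.05,0.1],0],
    [0.8,[0,-0.05,0.1],0],
    [0.9,[0,-0.05,0.1],0],
    [0.9,[0,-0.05,0.1],0],
  ],
  grip_force=30,
)

```text
clock: 4.08
eef_pos: [471.8, -268.0, 67.4]
tcp_rot: [3.138, 0.0, 1.052]
contact_force: [-1.2, 2.2, 6.1]
opening: 0.24
```

drive_tool(
  moves=[
    [0.9,[0,0,-1],0],
    [0.9,[0,0,-2.5],0],
    [0.9,[0,0,-6],0],
    [0.9,[0,0,-10],0],
    [0.9,[0,0,-13],0],
    [0.9,[0,0,-13],0],
  ],
)

```text
clock: 4.82
eef_pos: [473.0, -268.6, 200.7]
tcp_rot: [3.133, 0.0, 1.052]
contact_force: [0.6, -0.5, -0.3]
opening: 0.243
```

```bash
python3 - <<'E'
from h import *
np.set_printoptions(precision=2,suppress=True)
W=grab("wrist","w3")
S=grab("side");crop(S,(275,280),120,140,4,"s3")
rel([527,-26,205],1.44)
print(r.sense()["contact_force"])
E
```

```text
s3 origin 215 210 scale 4
shift cm [23.75 -7.13 -0.76] turn deg -22.20
[ 0.15  0.6  -0.69]
```

View pics/w3.png

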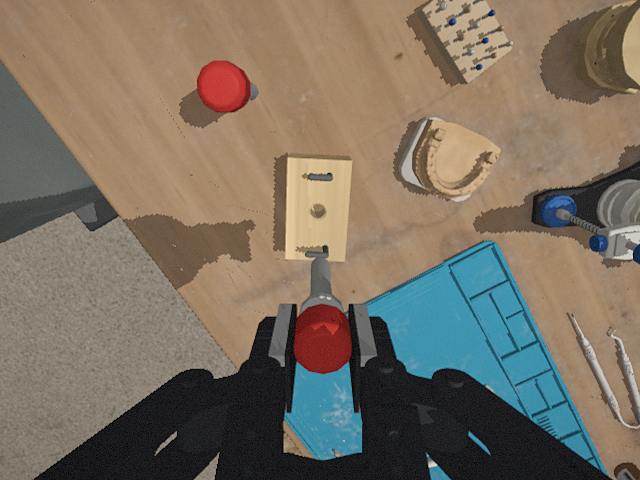

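View pics/s3.png

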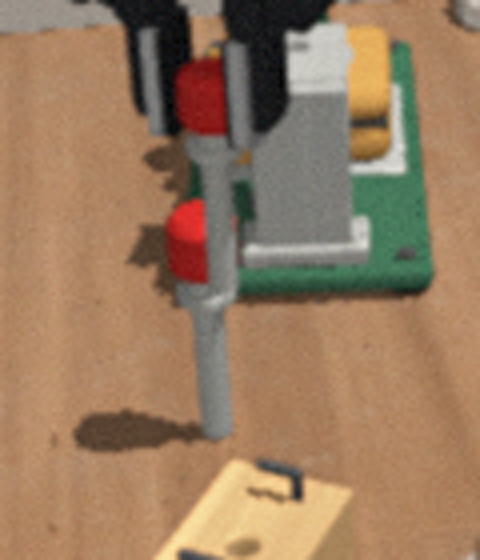

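drive_tool(
  moves=[
    [0.9,[4,-1.2,-1.5],-5],
    [0.9,[9,-2.7,-2.5],-12],
    [0.9,[14,-4.2,-2.5],-18],
    [0.9,[19,-5.7,-2],-22.2],
    [0.9,[22.5,-6.8,-1],-22.2],
    [0.9,[23.7,-7.1,0.3],-22.2],
    [0.9,[23.75,-7.13,0.6],-22.2],
    [0.9,[23.75,-7.13,0.6],-22.2],
  ],
)

```text
clock: 5.92
eef_pos: [526.5, -27.0, 190.7]
tcp_rot: [3.14, 0.002, 1.439]
contact_force: [0.5, -0.1, 0.1]
opening: 0.239
```

```bash
python3 - <<'E'
from h import *
np.set_printoptions(precision=2,suppress=True)
W=grab("wrist","w4")
crop(W,(320,240),220,160,3.6,"w4c")
S=grab("side");crop(S,(285,210),120,100,6,"s4")
print(r.sense()["contact_force"],T_tool()[:3,3])
print(proj(W,[527,-26,106]), [d["at"] for d in r.spot_point("fork_hole","wrist")])
T=T_tool()
for k in (60,90,140): print(k,proj(W,(T@np.r_[0,0,k,1])[:3]))
E
```

```text
w4c origin 210 160 scale 3.6
s4 origin 225 160 scale 6
[-0.44 -0.26 -1.45] [527.03 -27.19 191.5 ]
[321.82 246.78] [[319.1, 242.4]]
60 [322.88 265.03]
90 [322.83 246.25]
140 [322.77 223.01]
```

View pics/w4.png

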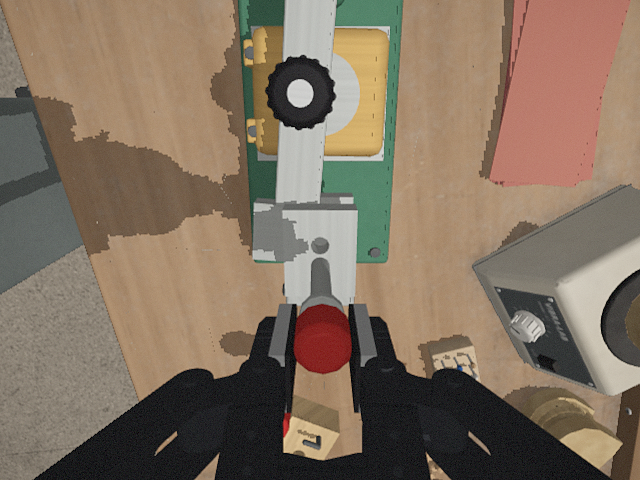

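View pics/w4c.png

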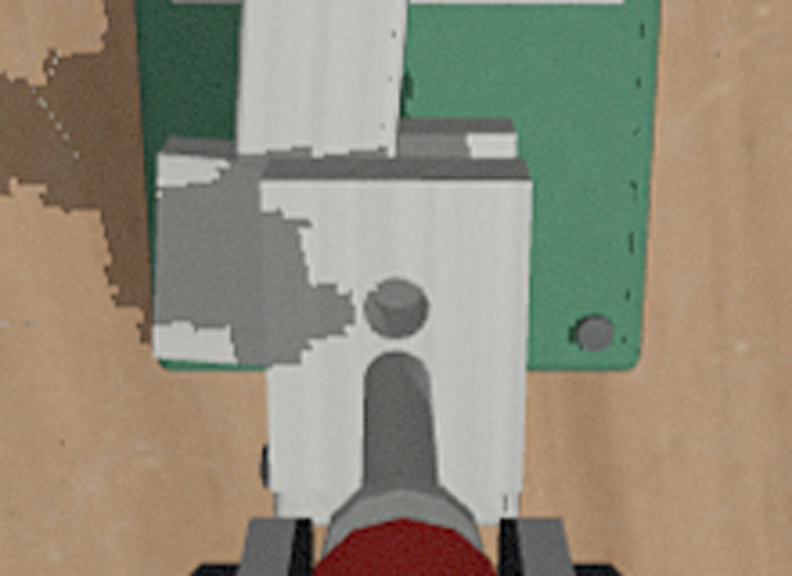

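View pics/s4.png

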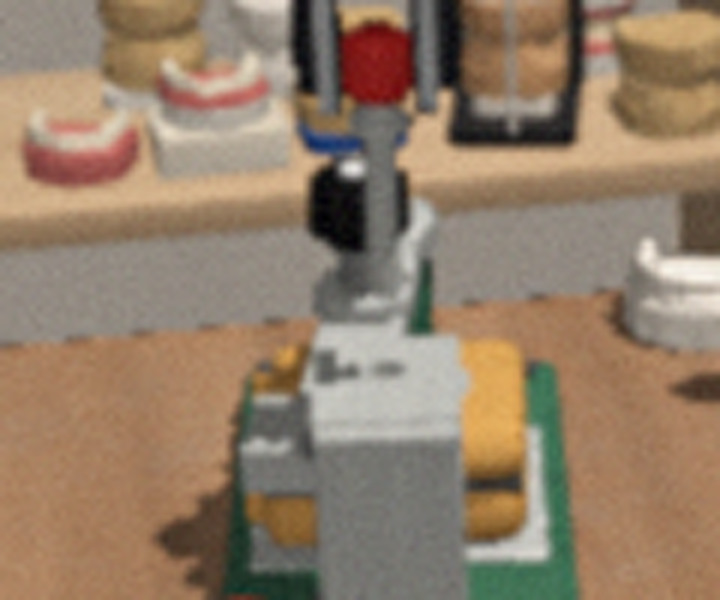

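```bash
python3 - <<'E'
from h import *
np.set_printoptions(precision=2,suppress=True)
z=[];
W=grab("wrist","w5")
s=[T_tool()[:3,3] for _ in range(1)];print(s)
W2=grab("wrist");s=T_tool()[:3,3];print(s)
crop(W,(320,255),70,60,11,"w5c")
cam=np.linalg.inv(W["hand_eye"])
def pt(p):
    c=cam@np.r_[p,1]; return np.array([W["cx"]-W["fx"]*c[0]/c[2], W["cy"]+W["fy"]*c[1]/c[2]])
for px in (-1,0,1):
  for py in (-1.5,-1,0):
    d=[pt([px+3.5*np.cos(t),py+3.5*np.sin(t),59.4]) for t in np.linspace(0,2*np.pi,36)]
    d+=[pt([px+5*np.cos(t),py+5*np.sin(t),57.9]) for t in np.linspace(0,2*np.pi,36)]
    d=np.array(d); print(px,py,"top row",d[:,1].min(),"cols",d[:,0].min(),d[:,0].max(),"hole",pt([px,py,85]),pt([px,py,86]))
E
```

```text
[array([527.21, -26.98, 191.74])]
[527.22 -26.82 191.76]
w5c origin 285 225 scale 11
-1 -1.5 top row 259.0621537210913 cols 309.57237354482356 328.0201040440298 hole [319.1  250.18] [319.11 249.61]
-1 -1 top row 259.0607880518564 cols 310.4957265246412 328.9433796807307 hole [319.92 250.18] [319.93 249.61]
-1 0 top row 259.0580567306995 cols 312.3424208704465 330.7899193417618 hole [321.58 250.18] [321.58 249.61]
0 -1.5 top row 257.3282338025246 cols 309.5513519756128 328.02690527293487 hole [319.09 248.63] [319.1  248.06]
0 -1 top row 257.32686972643415 cols 310.4760976084302 328.9515733291641 hole [319.92 248.63] [319.92 248.06]
0 0 top row 257.32414159157247 cols 312.325577225176 330.8008977941992 hole [321.57 248.63] [321.57 248.06]
1 -1.5 top row 255.5890341943886 cols 309.5302669006677 328.0337270473515 hole [319.08 247.08] [319.09 246.51]
1 -1 top row 255.58767172748313 cols 310.45640939378603 328.95979172935137 hole [319.91 247.08] [319.92 246.51]
1 0 top row 255.58494681099728 cols 312.30868269591565 330.81190941071645 hole [321.57 247.07] [321.57 246.51]
```

View pics/w5c.png

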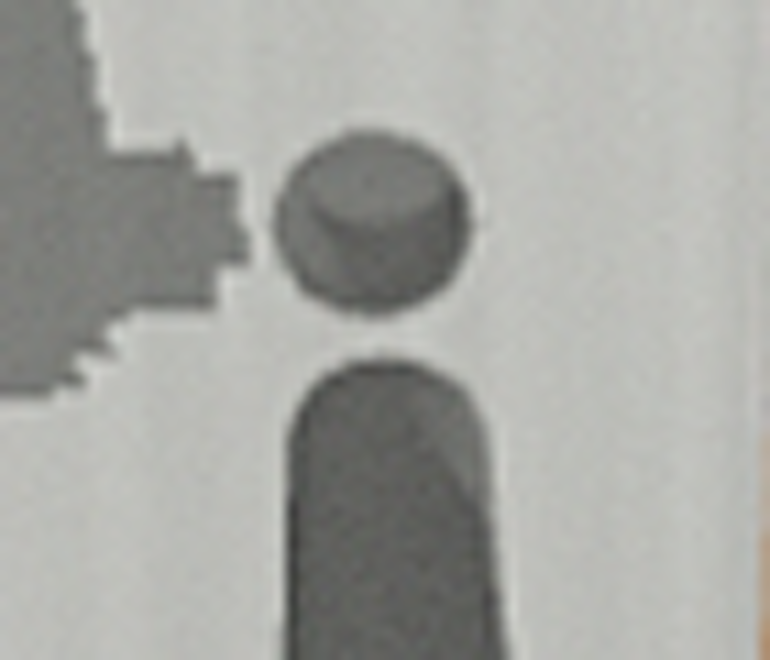

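drive_tool(
  moves=[
    [0.9,[0.21,-0.1,0.8],0],
    [0.9,[0.21,-0.1,1.7],0],
    [0.9,[0.21,-0.1,2.2],0],
    [0.9,[0.21,-0.1,2.2],0],
  ],
)

```text
clock: 6.68
eef_pos: [526.2, -24.6, 169.1]
tcp_rot: [3.139, 0.002, 1.439]
contact_force: [-0.3, -0.8, -0.6]
opening: 0.24
```

```bash
python3 - <<'E'
from h import *
np.set_printoptions(precision=2,suppress=True)
W=grab("wrist","w6")
print(T_tool()[:3,3],r.sense()["contact_force"])
crop(W,(320,255),70,60,11,"w6c")
E
```

```text
[526.48 -24.61 169.46] [ 0.79  0.57 -0.31]
w6c origin 285 225 scale 11
```

View pics/w6c.png

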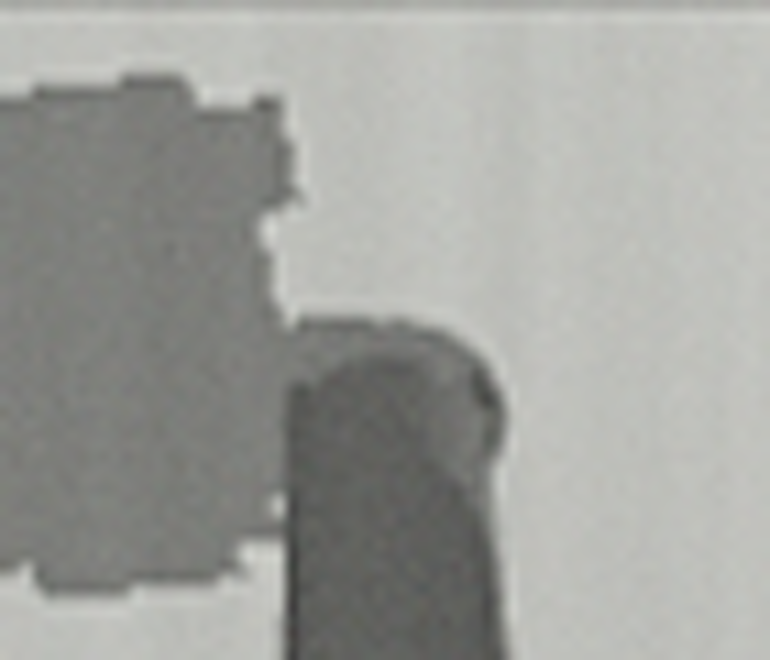

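drive_tool(
  moves=[
    [0.9,[-0.05,0.04,0.2],0],
    [0.9,[-0.05,0.04,0.5],0],
    [0.9,[-0.05,0.04,0.7],0],
  ],
)

```text
clock: 7.1
eef_pos: [526.8, -25.2, 162.3]
tcp_rot: [3.138, 0.002, 1.439]
contact_force: [-0.5, -0.1, -1.2]
opening: 0.239
```

drive_tool(
  moves=[
    [0.9,[0,0,0.4],0],
    [0.9,[0,0,0.8],0],
    [0.9,[0,0,1.1],0],
    [0.9,[0,0,1.1],0],
  ],
)

```text
clock: 7.6
eef_pos: [526.6, -25.2, 151.0]
tcp_rot: [3.139, 0.002, 1.439]
contact_force: [-0.7, -0.1, -0.7]
opening: 0.241
```

```bash
python3 - <<'E'
from h import *
np.set_printoptions(precision=2,suppress=True)
W=grab("wrist","w7")
print(T_tool()[:3,3],r.sense()["contact_force"])
crop(W,(320,260),110,90,7,"w7c")
E
```

```text
[526.74 -25.21 151.16] [ 0.18  0.25 -0.93]
w7c origin 265 215 scale 7
```

View pics/w7c.png

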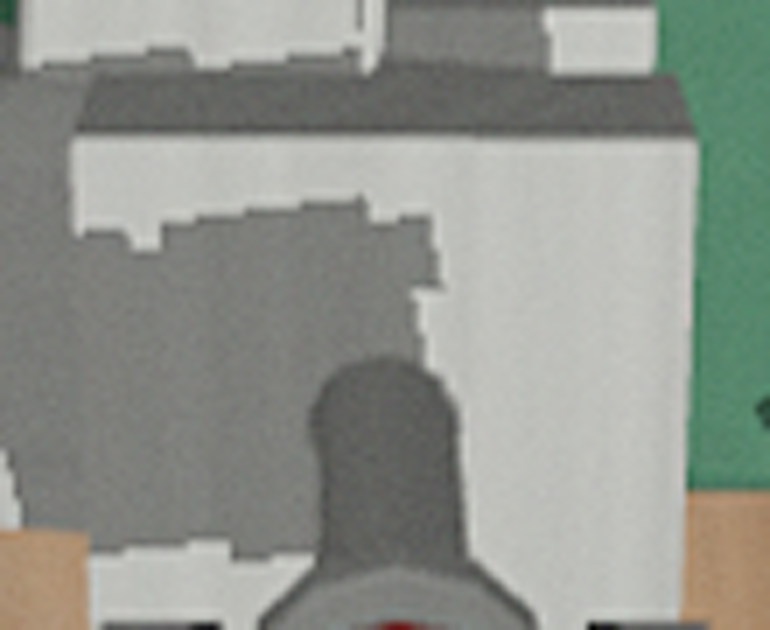

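drive_tool(
  moves=[
    [0.9,[0,0,0.3],0],
    [0.9,[0,0,0.3],0],
    [0.7,[0,0,0.3],0],
    [0.5,[0,0,0.3],0],
    [0.4,[0,0,0.2],0],
  ],
)

```text
clock: 8.28
eef_pos: [526.8, -25.2, 149.2]
tcp_rot: [3.138, 0.002, 1.439]
contact_force: [0.2, -0.4, 0.4]
opening: 0.6
```

```bash
python3 - <<'E'
from h import *
np.set_printoptions(precision=2,suppress=True)
W=grab("wrist","w8")
print(T_tool()[:3,3],r.sense()["contact_force"])
S=grab("side");crop(S,(285,210),120,100,6,"s8")
w4=None
print("knob guess px",proj(W,[528.8,59.7,136]))
E
```

```text
[526.88 -25.2  149.41] [-0.33  0.83  0.51]
s8 origin 225 160 scale 6
knob guess px [296.01  99.98]
```

View pics/w8.png

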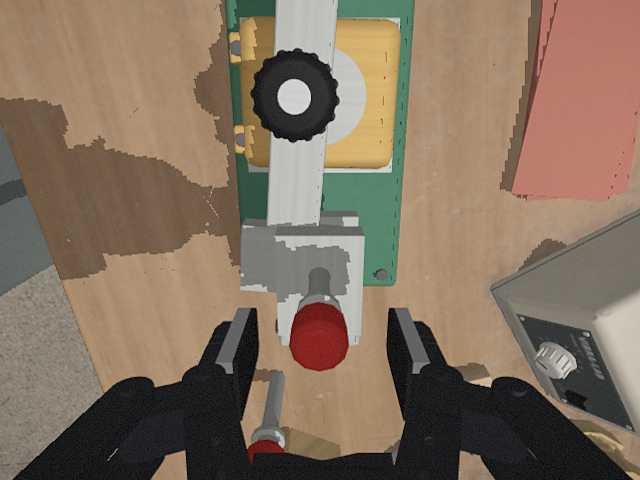

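View pics/s8.png

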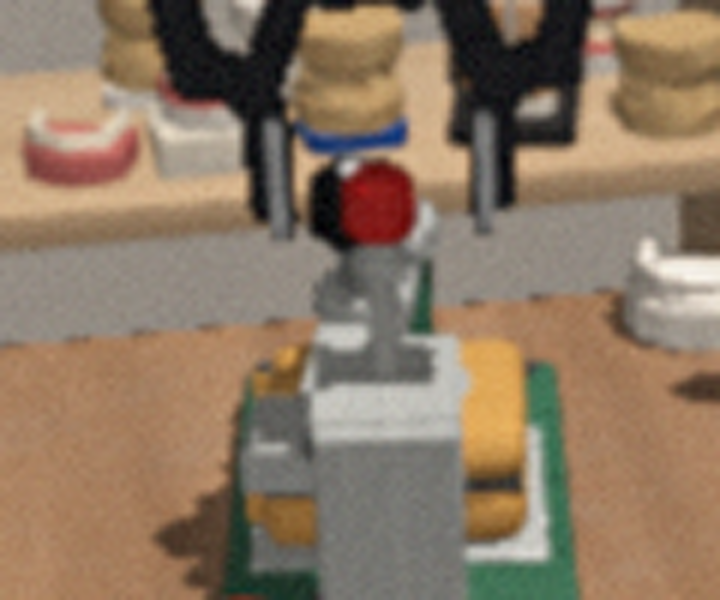

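```bash
python3 - <<'E'
from h import *
np.set_printoptions(precision=2,suppress=True)
W=grab("wrist")
k=atz(W,(294.3,96.7),136);print(k)
fh=np.array([525.9,-24.9,106])
for th in (-.12,-.13,-.14):
    x=np.array([np.cos(th),np.sin(th),0]);y=np.array([-np.sin(th),np.cos(th),0]); print(th,x@(k-fh),y@(k-fh))
rel([k[0],k[1],149],1.439)
E
```

```text
[528.45  60.9  136.  ]
-0.12 -7.735502800177932 85.48942295838059
-0.13 -8.589996009678925 85.40779478409539
-0.14 -9.443630226737259 85.3176259015047
shift cm [ 8.56 -0.97  0.01] turn deg -0.00
```

drive_tool(
  moves=[
    [0.4,[3,-0.34,-0.1],0],
    [0.4,[6,-0.68,-0.1],0],
    [0.4,[8.56,-0.97,0],0],
    [0.4,[8.56,-0.97,1.2],0],
    [0.4,[8.56,-0.97,2.4],0],
    [0.4,[8.56,-0.97,3.3],0],
    [0.4,[8.56,-0.97,3.3],0],
  ],
)

```text
clock: 9.3
eef_pos: [527.9, 60.1, 115.1]
tcp_rot: [3.14, 0.002, 1.438]
contact_force: [0.2, -0.4, -0.4]
opening: 0.599
```

```bash
python3 - <<'E'
from h import *
np.set_printoptions(precision=2,suppress=True)
W=grab("wrist","w9")
s=r.sense();print(s)
S=grab("side");crop(S,(285,210),120,100,6,"s9")
T=grab("top");crop(T,(280,250),130,90,6,"t9")
E
```

```text
{'clock': 9.35, 'qpos': array([ 0.11,  0.35,  1.93, -0.  ,  0.85,  0.25]), 'qvel': array([ 0.01, -0.01, -0.01,  0.  ,  0.01,  0.  ]), 'joint_efforts': array([  0.01, -52.32, -26.26,  -0.01,  -0.05,  -0.  ]), 'eef_pos': array([528.33,  60.29, 115.62]), 'tcp_rot': array([3.14, 0.  , 1.44]), 'contact_force': array([-0.27,  0.49, -0.01]), 'wrist_torque': array([ 0.07,  0.02, -0.02]), 'opening': 0.6020079954538726}
s9 origin 225 160 scale 6
t9 origin 215 205 scale 6
```

View pics/w9.png

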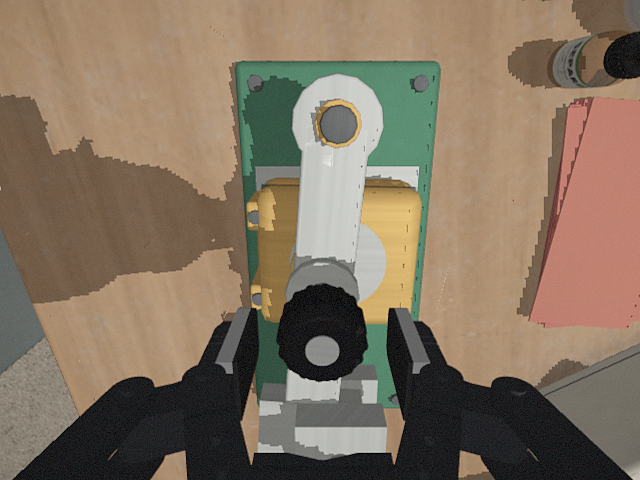

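View pics/s9.png

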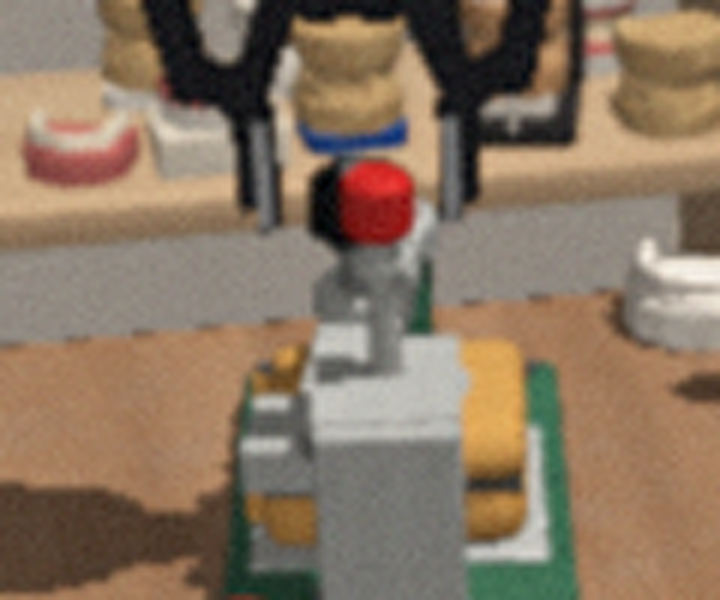

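```bash
python3 - <<'E'
from h import *
np.set_printoptions(precision=2,suppress=True)
W=grab("wrist")
fh=np.array([525.9,-24.9,106]);th=-.13
x=np.array([np.cos(th),np.sin(th),0]);y=np.array([-np.sin(th),np.cos(th),0])
for px,z in (((339,124),90),((339,120),88),((322,349),136)):
    p=atz(W,px,z);print(p,x@(p-fh),y@(p-fh))
# bar centre edges at z88 in w9
for a,b in (((302,190),(364,190)),((297,250),(359,250))):
    p=(atz(W,a,88)+atz(W,b,88))/2;print(p,x@(p-fh),y@(p-fh))
E
```

```text
[545.98 134.19  90.  ] -0.7125830205796677 160.3513934025621
[546.24 135.63  88.  ] -0.6387042727195447 161.81649981630852
[528.97  60.83 136.  ] -8.067353944023038 85.40210121730361
[540.22 107.23  88.  ] -2.925595111012682 132.8674201207654
[534.54  80.1   88.  ] -5.047942996275901 105.23573125653417
```

drive_tool(
  moves=[
    [0.53,[0,0,0],0],
    [0.53,[0,0.1,0],0],
    [0.53,[0,0.2,0],0],
  ],
)

```text
clock: 9.88
eef_pos: [531.1, 60.4, 116.6]
tcp_rot: [3.137, 0.002, 1.439]
contact_force: [0.4, -0.7, -0.2]
opening: 0.475
```

drive_tool(
  moves=[
    [0.53,[0,0.1,0],0],
    [0.53,[0,0.2,0],0],
    [0.53,[0,0.3,0],0],
    [0.53,[0,0.4,0],0],
  ],
)

```text
clock: 10.38
eef_pos: [534.3, 59.6, 116.4]
tcp_rot: [3.139, 0.002, 1.439]
contact_force: [-3.6, -2.1, 1.9]
opening: 0.472
```

```bash
python3 - <<'E'
from h import *
np.set_printoptions(precision=2,suppress=True)
s=r.sense();print(s["eef_pos"],s["contact_force"],s["opening"])
W=grab("wrist","w10")
E
```

```text
[534.32  59.59 116.37] [-3.65 -2.08  1.91] 0.4717908663492957
```

View pics/w10.png

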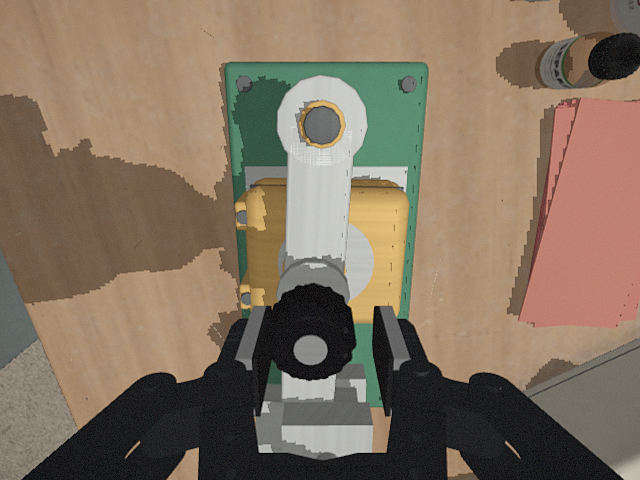

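```bash
cat >> h.py <<'E'
def fk(p):
    fh=np.array([525.9,-24.9,106]);th=-.13
    x=np.array([np.cos(th),np.sin(th),0]);y=np.array([-np.sin(th),np.cos(th),0])
    return np.round([x@(p-fh),y@(p-fh)],2)
def knobx(save=None):
    W=grab("wrist",save); g=cv2.cvtColor(W["color"],cv2.COLOR_RGB2GRAY)
    m=(g[320:375,270:370]>100).astype(np.uint8)
    n,l,st,ce=cv2.connectedComponentsWithStats(m)
    c=[(st[i,4],ce[i]+[270,320],st[i]) for i in range(1,n) if 500<st[i,4]<1500 and st[i,0]>5 and st[i,0]+st[i,2]<95]
    for a,ce_,s_ in c: print("knob",a,np.round(ce_,1),fk(atz(W,ce_,136)))
    s=r.sense(); print("tcp fk",fk(s["eef_pos"]),s["eef_pos"].round(2),"F",s["contact_force"].round(1),"t",s["clock"])
def pinz(save):
    S=grab("side"); 
    for ce,st in redblobs(S): 
        if ce[1]<240: print("pin side px",ce.round(2),st)
    crop(S,(285,210),120,100,6,save)
E
python3 -c "
from h import *
knobx();pinz('s10')"
```

```text
knob 784 [310.2 349.9] [-6.51 84.81]
tcp fk [-2.4 84.9] [534.53  59.59 116.33] F [-4.8 -1.7  1.7] t 10.475
pin side px [287.04 193.21] [281 187  13  14 156]
s10 origin 225 160 scale 6
```

drive_tool(
  moves=[
    [0.53,[0,0.1,0],0],
    [0.53,[0,0.2,0],0],
    [0.53,[0,0.3,0],0],
  ],
)

```text
clock: 10.9
eef_pos: [537.3, 59.1, 116.2]
tcp_rot: [3.139, 0.002, 1.439]
contact_force: [-4.7, -1.8, 1.4]
opening: 0.469
```

```bash
python3 -c "
from h import *
knobx();pinz('s11')"
```

```text
knob 785 [310.2 350.3] [-3.67 84.59]
tcp fk [ 0.56 84.79] [537.44  59.1  116.21] F [-3.  -2.   1.2] t 10.95
pin side px [285.85 193.43] [279 187  15  14 167]
s11 origin 225 160 scale 6
```

drive_tool(
  moves=[
    [0.53,[0,0.05,0],0],
    [0.53,[0,0.1,0],0],
    [0.53,[0,0.15,0],0],
    [0.53,[0,0.15,0],0],
  ],
)

```text
clock: 11.5
eef_pos: [539.3, 59.0, 116.3]
tcp_rot: [3.138, 0.002, 1.439]
contact_force: [-1.7, -1.5, -0.2]
opening: 0.471
```

```bash
python3 -c "
from h import *
knobx();pinz('s12')"
```

```text
knob 781 [310.4 350.8] [-1.64 84.53]
tcp fk [ 2.41 84.96] [539.3   59.03 116.29] F [-3.3 -1.4 -0.2] t 11.55
pin side px [286.05 194.5 ] [280 188  14  14 165]
s12 origin 225 160 scale 6
```

View pics/s12.png

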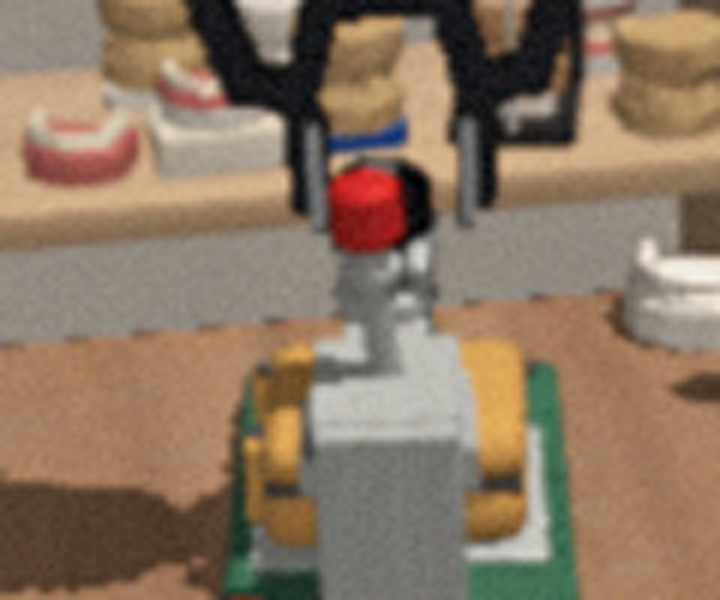

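drive_tool(
  moves=[
    [0.53,[0,0.02,0],0],
    [0.53,[0,0.04,0],0],
  ],
)

```text
clock: 11.85
eef_pos: [539.7, 59.0, 116.3]
tcp_rot: [3.138, 0.002, 1.439]
contact_force: [-3.3, -1.5, 0.0]
opening: 0.469
```

```bash
python3 -c "
from h import *
knobx();pinz('s13')"
```

```text
knob 778 [310.4 350.9] [-1.29 84.52]
tcp fk [ 2.75 84.97] [539.64  58.99 116.29] F [-2.7 -1.  -0.1] t 11.9
pin side px [288.16 205.37] [283 198  12  15 146]
s13 origin 225 160 scale 6
```

```bash
python3 -c "
from h import *
S=grab('side')
for z in (160,158,146,137,126): print(z,hullcent(S,[525.9,-24.9],11,z-10,z+10))
"
```

```text
160 (array([287.73054841, 193.93076167]), 182.5939920831006)
158 (array([287.78186901, 194.99004718]), 182.2597901157569)
146 (array([288.08733034, 201.29483561]), 180.271524887532)
137 (array([288.31368318, 205.96689844]), 178.8001412844751)
126 (array([288.58720872, 211.61258799]), 177.02485683583654)
```

View pics/s13.png

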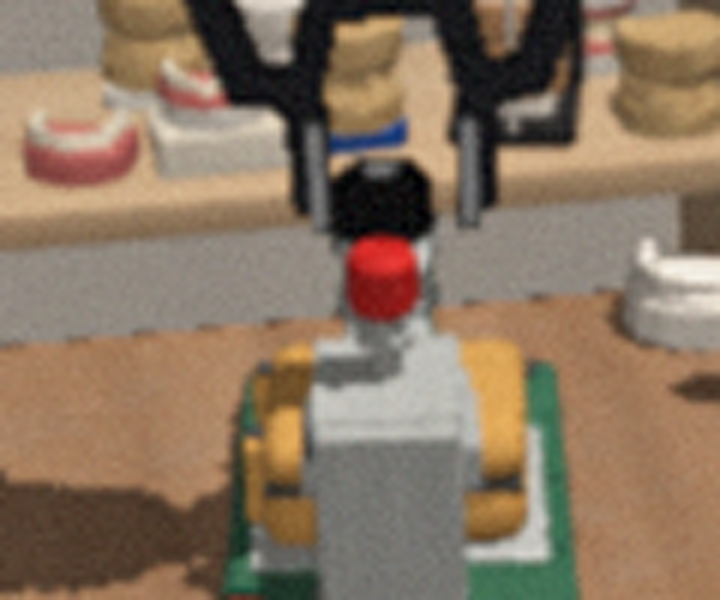

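drive_tool(
  moves=[
    [0.53,[0,-0.2,0],0],
    [0.5,[0,-0.4,0],0],
    [0.4,[0,-0.4,-1.5],0],
    [0.4,[0,-0.4,-4.2],0],
    [0.4,[0,-0.4,-6],0],
    [0.8,[-4,-0.8,-6],0],
    [1,[-8.4,-0.8,-6],0],
    [1,[-8.4,-0.8,-6],0],
  ],
)

```text
clock: 13.0
eef_pos: [520.6, -25.2, 177.7]
tcp_rot: [3.136, 0.002, 1.436]
contact_force: [-0.4, -0.8, -0.6]
opening: 0.006
```

```bash
python3 -c "
from h import *
s=r.sense();print(s['clock'],s['eef_pos'],s['contact_force'],s['opening'])
W=grab('wrist','w14');pinz('s14')
T=grab('top')
for ce,st in redblobs(T,60): print(ce, fitcyl(T,ce,[525,-25],11,127,147))
rel([525.9,-24.9,150],1.439)
"
```

```text
13.0 [520.62768264 -25.15858504 177.72168087] [-0.42343272 -0.78415714 -0.55129454] 0.005511165663747067
pin side px [288.21 205.5 ] [283 198  11  15 139]
s14 origin 225 160 scale 6
[385.55737705 279.49180328] (array([ 471.11601255, -156.65565724]), 135.65728566097096)
shift cm [-0.14  0.5   2.72] turn deg -0.05
```

View pics/w14.png

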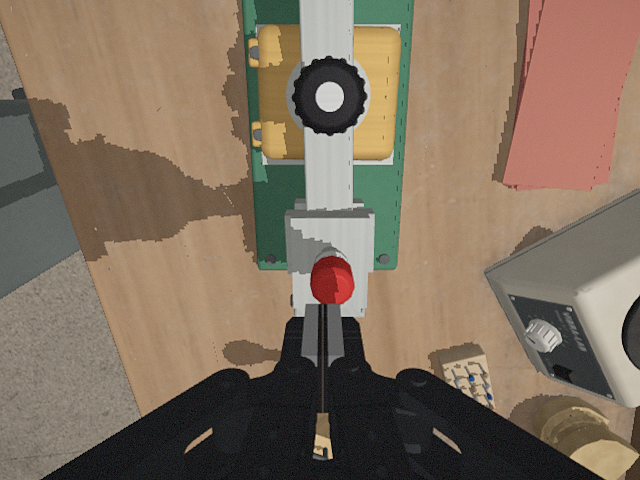

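drive_tool(
  moves=[
    [1,[-0.1,0.5,0.5],0],
    [1,[-0.1,0.5,1.5],0],
    [1,[-0.1,0.5,2.5],0],
    [1,[-0.1,0.5,2.7],0],
    [1,[-0.1,0.5,2.7],0],
  ],
)

```text
clock: 13.78
eef_pos: [525.7, -24.4, 149.8]
tcp_rot: [3.138, 0.002, 1.438]
contact_force: [0.3, 0.3, 0.1]
opening: -0.0
```

```bash
python3 -c "
from h import *
s=r.sense();print(s['clock'],s['eef_pos'],s['contact_force'],s['opening'])
W=grab('wrist');crop(W,(320,300),200,150,4,'w15');pinz('s15')
"
```

```text
13.775 [525.7012455  -24.38368398 149.84515593] [0.29753063 0.29318938 0.066615  ] -0.00011680777267635337
w15 origin 220 225 scale 4
pin side px [288.12 206.39] [283 201  11  12 121]
s15 origin 225 160 scale 6
```

View pics/w15.png

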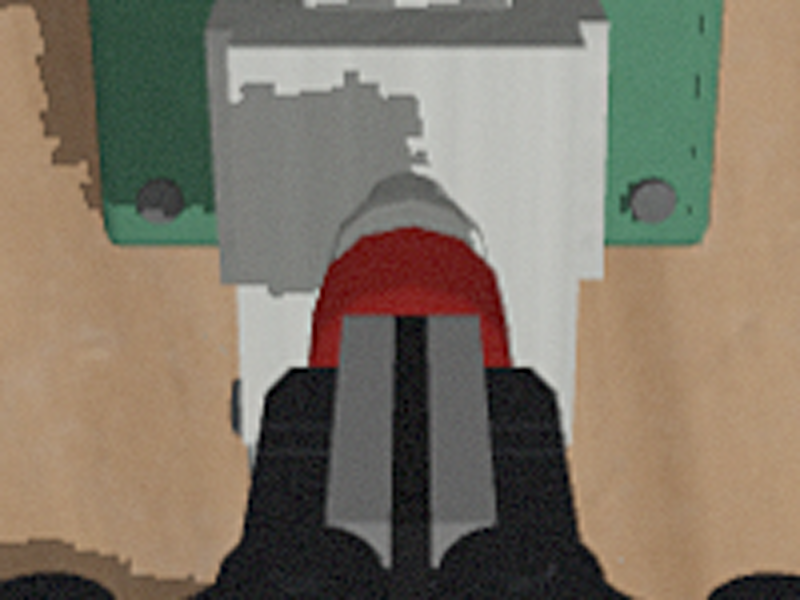

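Fingers centred above the head. Push down gently.

drive_tool(
  moves=[
    [1,[0,0,0.1],0],
    [1,[0,0,0.2],0],
    [1,[0,0,0.3],0],
    [1,[0,0,0.4],0],
  ],
)

```text
clock: 14.38
eef_pos: [526.1, -24.5, 146.4]
tcp_rot: [3.136, 0.001, 1.438]
contact_force: [-0.3, -0.2, 1.8]
opening: 0.0
```

drive_tool(
  moves=[
    [1,[0,0,0.06],0],
    [1,[0,0,0.12],0],
  ],
)

```text
clock: 14.62
eef_pos: [526.2, -24.5, 145.2]
tcp_rot: [3.136, 0.001, 1.438]
contact_force: [0.0, 0.2, 0.7]
opening: 0.001
```

drive_tool(
  moves=[
    [1,[0,0,0.07],0],
    [1,[0,0,0.14],0],
  ],
)

```text
clock: 14.88
eef_pos: [526.3, -24.4, 143.8]
tcp_rot: [3.136, 0.001, 1.438]
contact_force: [-0.2, 1.1, 1.5]
opening: 0.0
```

```bash
python3 -c "
from h import *
s=r.sense();print(s['clock'],s['eef_pos'],s['contact_force'])
pinz('s16')
"
```

```text
14.875 [526.27824446 -24.4452341  143.80685634] [-0.24217756  1.13873044  1.51300967]
pin side px [288.37 208.63] [283 204  12  11 107]
s16 origin 225 160 scale 6
```

View pics/s16.png

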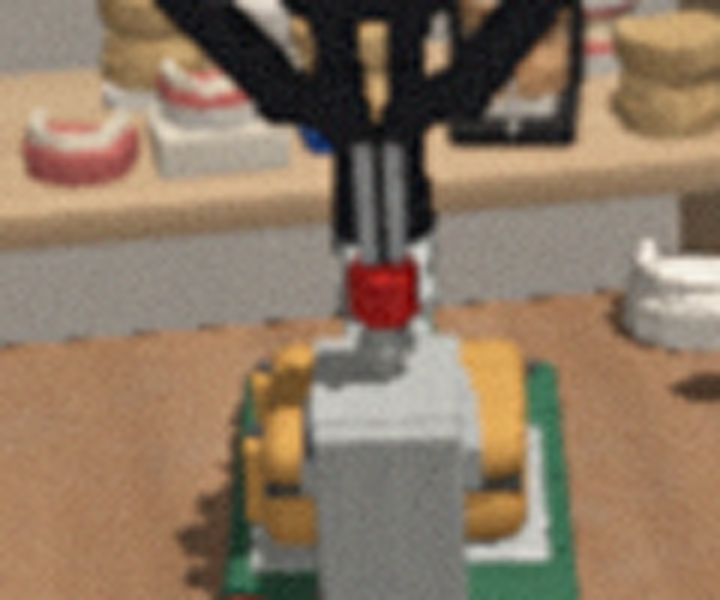

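drive_tool(
  moves=[
    [1,[0,0,0.08],0],
    [1,[0,0,0.16],0],
    [1,[0,0,0.24],0],
  ],
)

```text
clock: 15.3
eef_pos: [526.3, -24.4, 141.3]
tcp_rot: [3.136, 0.001, 1.438]
contact_force: [0.2, 1.8, 2.7]
opening: 0.004
```

drive_tool(
  moves=[
    [1,[0,0,0.08],0],
    [1,[0,0,0.16],0],
    [1,[0,0,0.24],0],
  ],
)

```text
clock: 15.68
eef_pos: [526.3, -24.3, 138.9]
tcp_rot: [3.136, 0.001, 1.438]
contact_force: [-1.2, 1.6, 3.2]
opening: -0.003
```

drive_tool(
  moves=[
    [1,[0,0,0.08],0],
    [1,[0,0,0.16],0],
    [1,[0,0,0.22],0],
  ],
)

```text
clock: 16.05
eef_pos: [526.3, -24.3, 136.7]
tcp_rot: [3.136, 0.001, 1.438]
contact_force: [-0.8, 1.2, 3.4]
opening: 0.003
```

```bash
python3 -c "
from h import *
s=r.sense();print(s['clock'],s['eef_pos'],s['contact_force'])
pinz('s17')
"
```

```text
16.05 [526.32199009 -24.25797281 136.67618714] [-0.82585498  1.19918196  3.43519519]
pin side px [288.69 212.12] [283 207  12  11 103]
s17 origin 225 160 scale 6
```

View pics/s17.png

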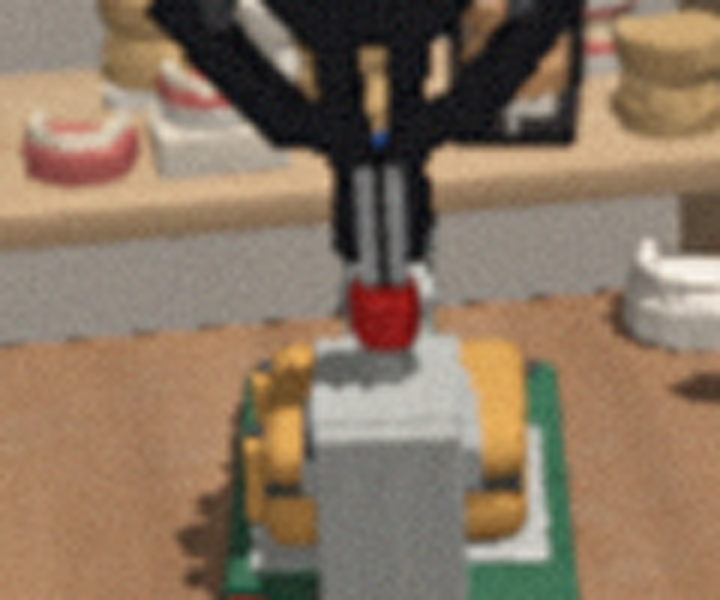

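Nearly home (136 expected); seat it until force rises.

drive_tool(
  moves=[
    [1,[0,0,0.04],0],
    [1,[0,0,0.08],0],
    [1,[0,0,0.1],0],
  ],
)

```text
clock: 16.48
eef_pos: [526.6, -24.2, 136.2]
tcp_rot: [3.136, 0.001, 1.438]
contact_force: [-1.9, 2.4, 11.1]
opening: 0.002
```

drive_tool(
  moves=[
    [1,[0,0,-0.5],0],
    [1,[0,0,-3],0],
    [1,[0,0,-7],0],
    [0.5,[-1,0,-9],0],
    [0.5,[-1,0,-9],0],
  ],
)

```text
clock: 17.1
eef_pos: [525.5, -34.5, 227.5]
tcp_rot: [3.133, 0.001, 1.437]
contact_force: [0.3, 0.1, -0.3]
opening: 0.419
```

```bash
python3 -c "
from h import *
s=r.sense();print(s['clock'],s['eef_pos'],s['contact_force'])
W=grab('wrist');crop(W,(320,200),220,160,3.6,'w18');pinz('s18')
S=grab('side');print(hullcent(S,[525.9,-24.9],11,116,136))
"
```

```text
17.1 [525.49728042 -34.5410764  227.46397006] [ 0.25761145  0.07559912 -0.33125936]
w18 origin 210 120 scale 3.6
pin side px [288.71 210.61] [283 204  12  14 133]
s18 origin 225 160 scale 6
(array([288.58720872, 211.61258799]), 177.02485683583654)
```

View pics/w18.png

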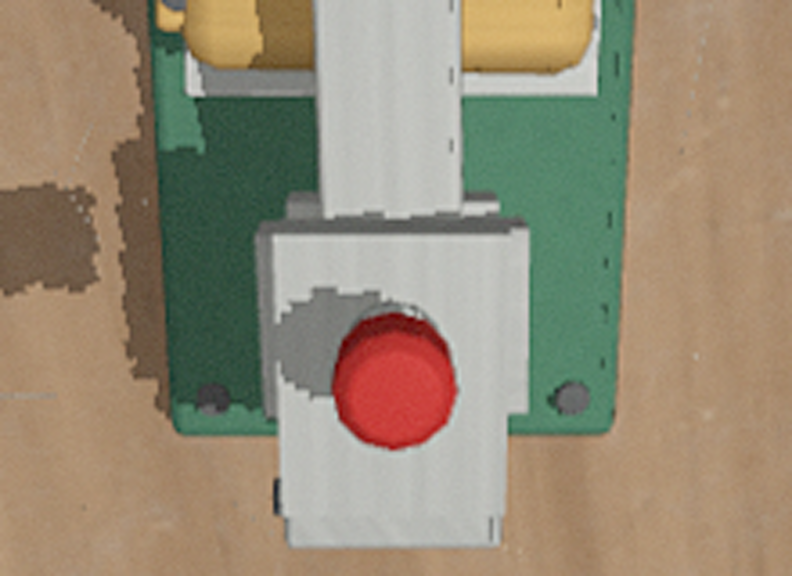

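View pics/s18.png

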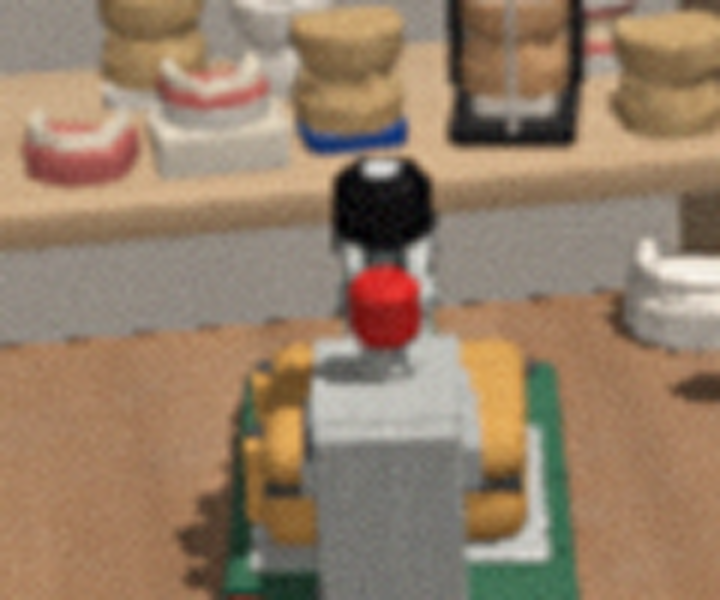

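```bash
python3 -c "
from h import *
a=cv2.imread('pics/side0.png')[:,:,::-1]
S=grab('side')
def edges(im,cx,r0,r1):
    p=np.mean([im[r0:r1,c,0].astype(float)-im[r0:r1,c,1] for c in range(cx-2,cx+3)],0)
    h=p.max()/2; i=np.where(p>h)[0]; t=i[0]; b=i[-1]
    tt=t-1+(h-p[t-1])/(p[t]-p[t-1]); bb=b+(p[b]-h)/(p[b]-p[b+1]); return r0+tt,r0+bb
def pred(c,z):
    P=np.array([proj(S,p) for p in cylpts(c,11,z-10,z+10)]); return P[:,1].min(),P[:,1].max()
print('block',edges(a,273,295,345),pred([472,-267],80))
print('now',edges(S['color'],289,190,235),pred([525.9,-24.9],126),pred([525.9,-24.9],127))
rel([526,-24.3,138],1.438)
"
```

```text
block (np.float64(308.5934959349594), np.float64(326.41777777777776)) (np.float64(307.90772877557583), np.float64(329.46095234843017))
now (np.float64(204.05042016806723), np.float64(216.88732394366198)) (np.float64(203.91788708290798), np.float64(219.35764611766734)) (np.float64(203.40606268132683), np.float64(218.84885899206358))
shift cm [0.98 0.04 8.69] turn deg -0.00
```

drive_tool(
  moves=[
    [1,[0.5,0,2],0],
    [1,[1,0,5],0],
    [1,[1,0,7.5],0],
    [1,[1,0,8.5],0],
    [1,[1,0,8.7],0],
    [1,[1,0,8.7],0],
  ],
)

```text
clock: 18.05
eef_pos: [526.0, -24.0, 138.3]
tcp_rot: [3.137, 0.001, 1.438]
contact_force: [0.2, 0.3, 0.1]
opening: 0.002
```

drive_tool(
  moves=[
    [1,[0,0,0.1],0],
    [1,[0,0,0.16],0],
  ],
)

```text
clock: 18.3
eef_pos: [526.4, -24.1, 137.3]
tcp_rot: [3.136, 0.001, 1.438]
contact_force: [-0.0, -0.5, 0.2]
opening: -0.005
```

drive_tool(
  moves=[
    [1,[0,0,0.05],0],
    [1,[0,0,0.1],0],
  ],
)

```text
clock: 18.55
eef_pos: [526.5, -24.1, 136.5]
tcp_rot: [3.136, 0.001, 1.438]
contact_force: [0.9, -0.9, 0.5]
opening: -0.001
```

drive_tool(
  moves=[
    [1,[0,0,0.05],0],
    [1,[0,0,0.1],0],
  ],
)

```text
clock: 18.8
eef_pos: [526.6, -24.1, 136.0]
tcp_rot: [3.136, 0.001, 1.438]
contact_force: [-3.6, 0.3, 11.6]
opening: 0.005
```

drive_tool(
  moves=[
    [1,[0,0,-0.5],0],
    [1,[0,0,-3],0],
    [1,[0,0,-8],0],
    [1,[0,0,-12],0],
    [0.5,[0,0,-12],0],
  ],
)

```text
clock: 19.42
eef_pos: [527.9, -24.0, 259.4]
tcp_rot: [3.129, 0.0, 1.438]
contact_force: [0.0, 0.7, 0.1]
opening: 0.203
```

```bash
python3 -c "
from h import *
s=r.sense();print(s['clock'],s['eef_pos'],s['contact_force'])
pinz('s19');S=grab('side','side19');W=grab('wrist','w19')
"
```

```text
19.425 [527.86317861 -23.97437063 259.43932087] [0.00430949 0.69879396 0.09670654]
pin side px [288.72 210.66] [283 204  12  14 132]
s19 origin 225 160 scale 6
```

View pics/w19.png

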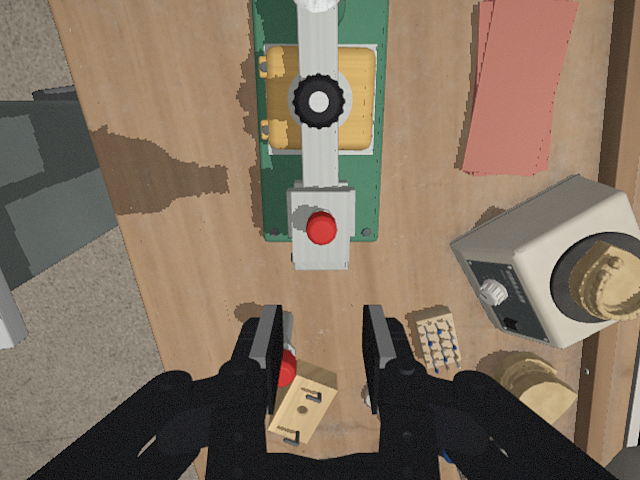

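View pics/side19.png

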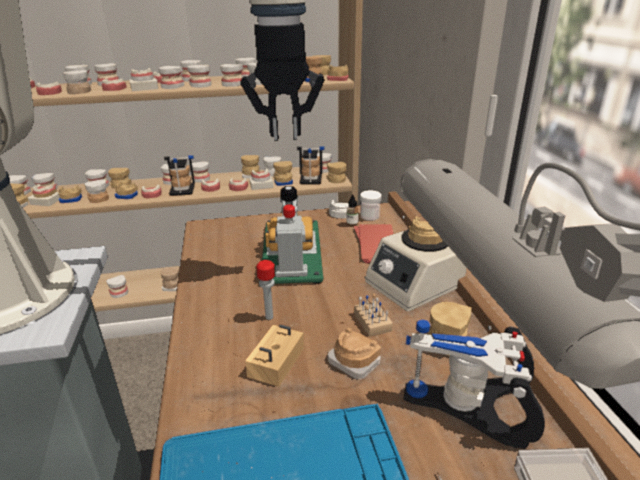

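The pin's red head sits low and upright on the fork at side (289,211). The bar is square under the knob, and the flask and bystanders are where they were.

```bash
python3 -c "
from rig import r
print(r.sign_off())"
```

```text
the job is handed in; nothing more can be done
None
```

The crossbar is locked: the lock pin is through the upper knuckle, the eye and the lower knuckle, with its collar down on the fork. I handed the job in at about 19.5 s of the 58 s allowed.

- **Pin choice:** I took the smaller red-headed pin from the beech block and left the larger one standing on the bench.
- **Lining up:** I set the pin in the upper knuckle, let go, and pushed the knob with about 3 to 5 N until the pin dropped through the eye onto the spring ball. I then backed off the knob to take the side load off.
- **Seating:** I pushed the head down with shut fingers at about 2 to 3.5 N.

**Last checks:**
- Two presses met a hard stop, about 11 N with the head top at about 136 mm, which is the home height.
- The side camera put the head centre at about 126 mm, also home, to roughly ±0.5 to 1 mm. A rougher centroid reading from the same camera came out up to 1 mm higher. I trusted the hard stop over it.
- The last pictures show the pin upright, the flask and bystanders in place, and the robot clear of everything.

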